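Set the lift's balance spring and back up its clamp bolt

ROBOT

A 7-joint arm with a two-finger parallel gripper is mounted at the origin on the work surface. World frame = base frame: x ahead of the robot, y to its left, z up, the work surface at z = 0. Lengths are in m, angles in rad, forces in N, time in s.
With the tool pointing down it reaches from about 0.4 to 0.85 m from the base axis. Payload 4.4 kg.
Tool frame: the origin (TCP) lies midway between the tips of the shut fingers; the grasp point (between the pads) lies 19 mm behind it; z points along the fingers, y is the line along which they close (so a half turn about z gives the same grasp; the last joint's range is limited). The gripper opens to 94 mm and grips with 3 to 60 N. Pads are 16 mm wide; open, the fingers measure 119 mm over their backs; the gripper's body (75 mm by 177 mm) begins 78 mm behind the grasp point.
Start: joints at [-1.363, 0.628, 0.038, 1.517, -0.027, 0.996, -0.02], TCP at [0.176, 0.626, 0.205] pointing down, gripper open.
Joint ranges: [-3.06, 3.06], [-0.37, 2.12], [-1.25, 1.32], [0.18, 2.47], [-1.1, 4.24], [0.23, 1.98], [-2.94, 2.94]. Speed limits (rad/s): [2.57, 2.57, 3.14, 3.14, 3.14, 3.14, 3.14].

INTERFACE

Orientations are given as a unit quaternion [w, x, y, z].
In Python, from plant import monitor, viewer, job gives the robot as it stands.
- The arm moves only by the shell command python3 -m pendant 'ROWS' [OPENING]. ROWS is a JSON object of lists of equal length, an entry for each row: "xyz": the shift along the tool's x, y, z each as a share of 0.1 m, from -1 to 1, a list of three; "roll": the turn about the tool's z as a share of 120 degrees, from -1 to 1. A call has 1 to 8 rows; each row is the pose to reach, as a shift and turn from the pose commanded when the call began, along the tool's axes at that moment; what a row does not reach only later rows make up. A row lasts 1/8 s, in which the tool goes at most 62.5 mm and 10.7 degrees, less where a joint would pass 70% of its speed; a pose out of reach is approached as far as the arm can. A call with a number of a shift or a turn outside -1 to 1 is refused whole. A call with a gripper value outside its range is refused whole. OPENING is the opening, from -1 (shut) to 1 (fully open), set as the call begins (- or left out, the last holds). The fingers move at their own pace and stop on an object; the grip force is fixed at half the most. Time passes only in rows, so rows that repeat a pose let the fingers close. It gives the time, the measured TCP pose, the force, the opening and the grip force at its end, in the units of the state.
- monitor.state(): the state, without advancing time (a new reading comes with each control period).
- viewer.capture(name): name is "scene" or "top"; returns the picture (384x512x3 uint8, blue, green, red); there is no depth.
- viewer.camera_params(name): a dict with "camera_matrix" (3x3 intrinsics, pixels), "R" (3x3) and "t" (3): a world point X has camera coordinates R X + t. Camera axes: x right, y down, z forward; pixel columns grow to the right and rows downward; lengths in m; the calibration is good to about 2 mm. A picture is of the moment at which its call begins. camera_params takes no time and is no camera call.
- job.sign_off(): hands the job in; it is judged then, once.
The state is a dict: "clock": time; "joints": joint angles; "qd": joint speeds; "joint_efforts": joint torques, N m; "tool_pos": TCP position; "orientation": TCP orientation; "contact_force": force on the tool from outside, world axes, zero at the start; "torque": the same for the moment, N m; "gripper_width": opening from 0.0 (shut) to 1.0 (fully open); "finger_force": force on a finger pad.
Only numpy, scipy, OpenCV 4.12 (cv2) and the standard library are available. Lean on these libraries where they do the work, as an engineer would, in place of code of your own. Each camera call takes 0.05 s, during which the arm holds its last target. There are 200 camera calls.

TASK

Set the balance spring of the sampler lift unit: pull the tension slide out by its upright tab until its pointer stands opposite the point of the index clip, and let go (it stays where it is left). Then reach down into the gap behind the upright bracket and grip the hex head of the clamp bolt, so that it can no longer turn round with the nut that the electric driver is slowly turning from the front. Finish like that, still gripping the bolt head with the bolt stopped and the slide on its mark, and leave the other things on the bench where they are.

Things in the scene. Friction and masses are not known exactly. Their poses are not given: they have to be found in the camera images.
- unit: Balance-spring unit, fixed, on an aluminium plate 300 x 380 x 12 mm. Origin: on the bench top, under the middle of the upright bracket's rear face; x points from the bracket back to the white gearbox, y along the bracket the way the slide pulls out, z up. Spring barrel and saddles: y -84 to -182 mm, top at z 114. Graduated rule: x -48 to -26, y 57 to 187, top at z 76.
- bracket_top (a point): Middle of the top edge of the upright steel bracket, on its rear face (unit x 0, y 0, z 122 mm). The bracket is a sheet 5 mm thick and 140 mm long (y -70 to 70). In front of it the black electric nut driver lies along x from -52 to -210 mm at y 0, 38 mm thick, its clamp reaching up to z 117. Axes as the unit's.
- gap_mouth (a point): Middle of the mouth of the gap behind the bracket (unit x 21, y 0, z 122 mm). The gap is 42 mm wide along x (0 to 42), open above and at both ends; its floor is the plate at z 12. Its other side is the white gearbox: x 42 to 112, y -85 to 85, flat top at z 118. Axes as the unit's.
- slide (a joint): How far the tension slide is pulled out along the unit's +y (m), 0 to 0.058, with a stop at both ends. A spring pulls it back with 3 N at 0 and 60 N/m more; the loose clamp drags with 8 N, so pulling takes 11 to 15 N, and the slide stays wherever it is let go. It can be pushed back too.
- pull_tab (a point): Grip point of the slide's upright dark steel pull tab; moves with the slide. The tab is 8 mm thick along unit y, 24 mm wide along x, z 78 to 138 mm; this point is in its middle, 14 mm below the top edge. The slide's tongue (6 mm thick, top at z 90) runs from its foot to the bracket, whose end is 41 mm or more away; beyond it (+y) nothing rises above z 90 within 40 mm of its x. Axes as the unit's.
- pointer_tip (a point): Tip of the thin pointer that sticks out from the foot of the tab toward the unit's -x, over the rule; moves with the slide, 38.5 mm in -x of the tab's grip point and 42.5 mm below it, at the same y. Axes as the unit's.
- index_point (a point): Point of the index clip, a small dark steel block (12 x 14 x 20 mm, top at z 90) with a pointed nose and a thumbscrew, clipped on the rule's outer edge; fixed, its place along the rule differs from start to start (28 to 46 mm beyond the pointer's place at slide 0). The slide is on its mark when pointer tip and this point have the same y in the unit's frame. Axes as the unit's.
- bolt (a joint): Angle of the clamp bolt about the unit's x axis (rad), growing without end as the driver drags nut and bolt round at about 0.15 rad/s with 0.12 N m. When a gripper squeezes the head, the hexagon turns to lie flat between the pads within about 3 s and the bolt stops (the driver just stalls).
- bolt_head (a point): Centre of the clamp bolt's steel hex head in the gap: 19 mm across flats, 22 across corners, 10 mm thick along unit x (12 to 22), at y 0, z 92 mm, 30 mm below the bracket's top. On a sleeve 16 mm in diameter; 20 mm free between head and gearbox, 60 mm free to both sides along y. x = bolt axis = unit x; y and z turn with the bolt; at angle 0 and every pi/3 two flats face +y and -y.
- spanner: Open-ended spanner 130 mm long lying on the front of the unit's plate; origin at mid length, underside; bystander.
- vial_a_mid (a point): Amber sample vial, 28 mm in diameter, 95 mm tall, standing on the unit's plate beside the gearbox, centre half-way up; bystander.
- vial_b_mid (a point): Another such vial on the bench to the left, centre half-way up; bystander.
- jar_mid (a point): White jar, 76 mm in diameter, 90 mm tall, on the bench to the right, centre half-way up; bystander.
- screwdriver: Screwdriver 190 mm long lying on the bench to the right; origin at mid length, underside; bystander.

How it is judged:
On the way, in this order (a step that is already met when the one before it is completed fails the run):
1. the slide is pulled out to its mark (within 3 mm) and let go (y of pointer_tip in the frame of index_point between -0.003 and 0.003 m and contact force between anything else and slide below 0.3 N), for 0.3 s.
2. the bolt head is gripped behind the bracket and the bolt has stopped (contact force between the fingers and bolt above 10 N and distance between the grasp point and bolt_head below 0.015 m and velocity of joint bolt between -0.03 and 0.03 rad/s), for 0.5 s.
At the end, for the whole second after the job is handed in: Ends holding: fingers grip the bolt head (over 10 N, grasp point between the pads within 15 mm of the head's centre), bolt turning under 0.03 rad/s, and the slide, touched by nothing, has its pointer within 3 mm of the index point along the rule (all of step 1 and all of step 2); the arm keeps its last pose, push and grip.
It fails at once if a bystander is pushed more than 30 mm from its place (distance of any of spanner, vial_a_mid, vial_b_mid, jar_mid, screwdriver from where it was at the start of the episode above 0.03 m).
It also fails if it takes over 48 s, if anything falls off the work surface, if the arm or the gripper's body presses on something with over 40 N, if the wrist force passes 120 N, or if a joint passes its speed limit or range.

## Working session

There is one attempt and no reset: what is moved stays moved. The work goes in short steps, Python scripts to look and compute and a shell command to move; the robot and the scene stay as the last step left them, time stands still between calls to the robot, and variables do not carry over. Pictures are saved under pics/ and viewed, at most 10 in all, crops included, and the job is handed in when it is done.

```bash
ls; mkdir -p pics; python3 - <<'E'
from plant import monitor, viewer, job
import cv2, numpy as np
for n in("scene","top"):
    im=viewer.capture(n); cv2.imwrite(f"pics/{n}0.png",im)
    p=viewer.camera_params(n); print(n,np.round(p["camera_matrix"],1).tolist(),np.round(p["R"],3).tolist(),np.round(p["t"],3).tolist())
s=monitor.state(); print(s["clock"],s["tool_pos"],s["orientation"],s["contact_force"])
E
```

```text
pics
scene [[359.4, 0.0, 260.6], [0.0, 359.4, 184.3], [0.0, 0.0, 1.0]] [[-0.602, 0.798, -0.019], [0.562, 0.407, -0.72], [-0.567, -0.445, -0.693]] [0.341, -0.208, 1.377]
top [[448.5, 0.0, 263.4], [0.0, 448.5, 185.6], [0.0, 0.0, 1.0]] [[0.005, -1.0, 0.013], [-0.987, -0.007, -0.159], [0.16, -0.012, -0.987]] [-0.032, 0.512, 1.555]
0.1 [0.17557572 0.62522922 0.20466729] [-9.70087382e-05  1.36470517e-01  9.90643788e-01 -8.20597916e-04] [0.32841427 0.43124013 0.12467406]
```

View pics/scene0.png

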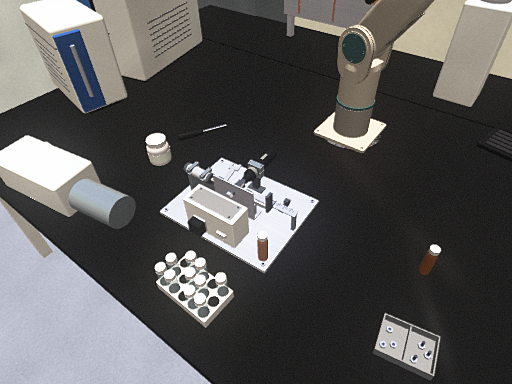

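View pics/top0.png

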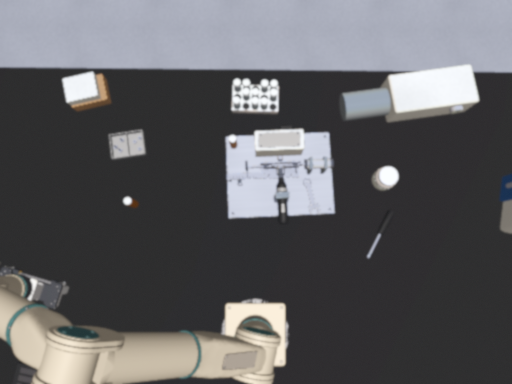

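```bash
python3 - <<'E'
import cv2
a=cv2.imread("pics/top0.png")[122:227,215:345]; cv2.imwrite("pics/c1.png",cv2.resize(a,None,fx=5.7,fy=5.7,interpolation=cv2.INTER_CUBIC)) 
a=cv2.imread("pics/scene0.png")[145:275,150:330]; cv2.imwrite("pics/c2.png",cv2.resize(a,None,fx=4.4,fy=4.4,interpolation=cv2.INTER_CUBIC)) 
E
```

```text
(no output)
```

View pics/c1.png

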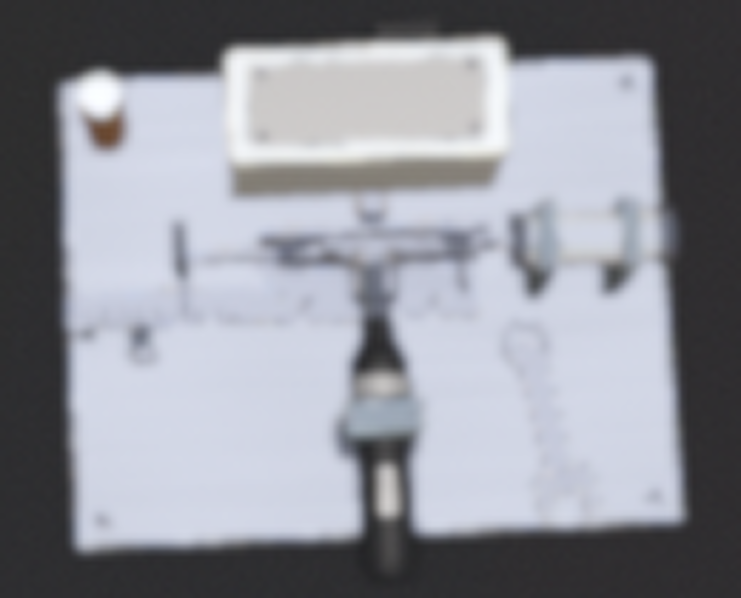

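View pics/c2.png

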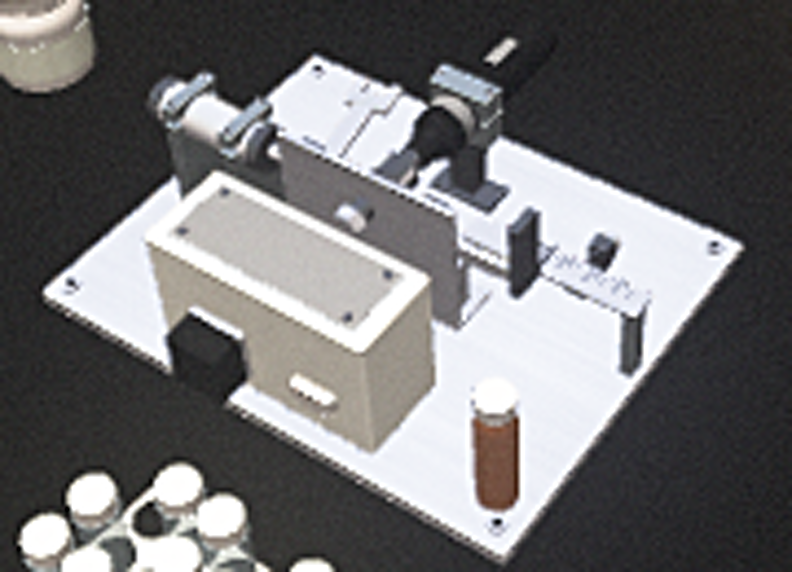

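```bash
cat > h.py <<'E'
import numpy as np, cv2
from scipy.optimize import least_squares
from plant import viewer
P={n:viewer.camera_params(n) for n in("scene","top")}
def proj(n,X):
    p=P[n]; c=np.atleast_2d(X)@np.array(p["R"]).T+p["t"]; q=c@np.array(p["camera_matrix"]).T; return q[:,:2]/q[:,2:]
def ray(n,uv,z):
    p=P[n]; R=np.array(p["R"]); o=-R.T@p["t"]; d=R.T@np.linalg.solve(p["camera_matrix"],[*uv,1]); return o+d*(z-o[2])/d[2]
def u2w(q,X):
    c,s=np.cos(q[2]),np.sin(q[2]); X=np.atleast_2d(X); return np.c_[q[0]+c*X[:,0]-s*X[:,1],q[1]+s*X[:,0]+c*X[:,1],X[:,2]]
def w2u(q,X):
    c,s=np.cos(q[2]),np.sin(q[2]); d=np.atleast_2d(X)-[q[0],q[1],0]; return np.c_[c*d[:,0]+s*d[:,1],-s*d[:,0]+c*d[:,1],d[:,2]]
E
cat > fit.py <<'E'
from h import *
G=np.array([[112,85,118],[112,-85,118],[42,-85,118],[42,85,118],[-2.5,70,122],[-2.5,-70,122]])/1e3
T=np.array([[225,48],[507,38],[507,153],[230,163],[262,241],[488,231]]); S=np.array([[362,352],[147,240],[215,172],[433,283],[462,212],[277,138]])
PL=np.array([[150,190,12],[150,-190,12],[-150,-190,12],[-150,190,12]])/1e3
TP=np.array([[58,82],[652,55],[685,520],[77,550]]);SP=np.array([[503,555],[45,291],[318,57],[743,245]])
ft=lambda c:(c+.5)/5.7-.5+[215,122]; fs=lambda c:(c+.5)/4.4-.5+[150,145]
def res(q,sp=False):
    r=[]
    for n,g,pl in(("top",ft(T),ft(TP)),("scene",fs(S),fs(SP))):
        r+=[proj(n,u2w(q,G))-g, proj(n,u2w(q,PL+[q[3],q[4],0]))-pl]
    return r if sp else np.concatenate(r).ravel()
s=least_squares(res,[.6,0,0,0,0],loss="soft_l1"); q=s.x; print(np.round(q,4))
for r in res(q,1): print(np.round(r,1).tolist())
np.save("q.npy",q[:3])
E
python3 fit.py
python3 - <<'E'
from h import *
q=np.load("q.npy"); ims=[]
for n in("top","scene"):
    im=cv2.imread(f"pics/{n}0.png"); c=proj(n,u2w(q,[-.02,.12,.09]))[0].astype(int); print(n,c)
    # predicted: tab top at slide 0 if y=.115
    ims.append(cv2.resize(im[c[1]-22:c[1]+22,c[0]-22:c[0]+22],None,fx=9,fy=9,interpolation=cv2.INTER_NEAREST))
cv2.imwrite("pics/c3.png",np.hstack(ims))
E
```

```text
[ 0.5855 -0.0828  0.052  -0.0255 -0.0011]
[[-0.8, 0.3], [-1.2, 0.0], [0.1, -0.5], [-0.8, -0.1], [-1.4, -1.5], [-0.1, -1.5]]
[[0.5, 0.4], [-1.1, 0.8], [-1.0, -0.1], [-0.0, -0.6]]
[[-0.1, -0.6], [-1.3, -1.8], [0.4, -1.3], [0.0, -2.2], [-1.6, 0.5], [0.4, -1.7]]
[[0.2, 0.1], [-0.9, -0.2], [-0.6, -0.6], [0.1, -0.4]]
top [244 169]
scene [272 204]
```

View pics/c3.png

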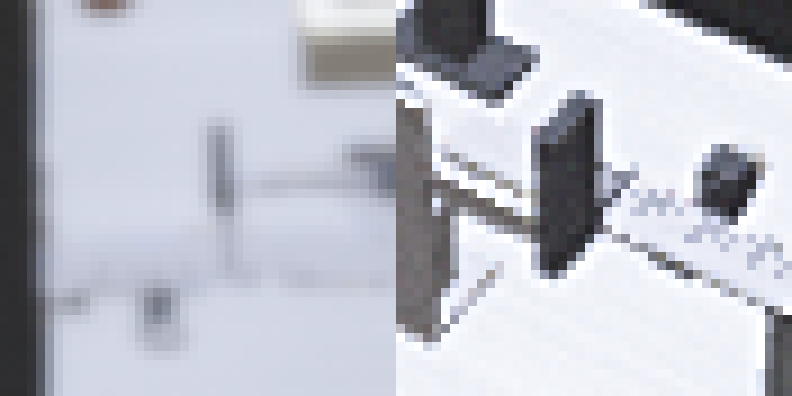

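```bash
python3 - <<'E'
from h import *
q=np.load("q.npy")
def tri(a,b):
    L=[]
    for n,uv in(("top",a),("scene",b)):
        p=P[n];M=np.array(p["camera_matrix"])@np.c_[p["R"],p["t"]];L.append(M)
    X=cv2.triangulatePoints(L[0],L[1],np.array(a,float),np.array(b,float)).ravel();return X[:3]/X[3]
f=lambda n,uv,z:np.round(1e3*w2u(q,ray(n,uv,z)),1).tolist()
t=cv2.imread("pics/top0.png").astype(float).sum(2); s=cv2.imread("pics/scene0.png").astype(float).sum(2)
def cen(rows,c0,c1):
    o=[]
    for r in rows:
        v=t[r,c0:c1]; w=np.clip(np.median(t[r,c0-3:c1+3])-v-15,0,None); o.append((r,round(float((w*np.arange(c0,c1)).sum()/w.sum()),2)))
    return o
tab=cen(range(160,171),242,250);print("tab",tab)
ptr=cen(range(171,178),243,251);print("ptr",ptr)
clip=cen(range(178,187),234,245);print("clip",clip)
print("tab top",f("top",(245.9,164),.138),f("scene",(268.7,194.3),.138))
print("tri tab",np.round(1e3*w2u(q,tri((245.9,164),(268.7,194.3))),1))
print("ptr",[f("top",(c,r),.0815) for r,c in ptr]); print("clip",[f("top",(c,r),.09) for r,c in clip])
print("clip scene",f("scene",((733-396)/9+249.5,165/9+181.5),.09),f("scene",((610-396)/9+249.5,188/9+181.5),.0815))
print(f("scene",(0,0),0)); print(t[176:190,232:248].astype(int)//3)
E
```

```text
tab [(160, 245.87), (161, 245.81), (162, 245.88), (163, 245.93), (164, 245.98), (165, 246.04), (166, 246.2), (167, 246.3), (168, 246.36), (169, 246.44), (170, 246.53)]
ptr [(171, 246.63), (172, 246.79), (173, 246.83), (174, 246.87), (175, 246.97), (176, 247.07), (177, 247.0)]
clip [(178, 239.07), (179, 239.16), (180, 239.1), (181, 239.07), (182, 239.1), (183, 239.12), (184, 239.35), (185, 239.59), (186, 239.58)]
tab top [[-9.6, 115.0, 138.0]] [[-9.1, 116.2, 138.0]]
tri tab [[ -9.6 115.3 137.2]]
ptr [[[-22.6, 114.4, 81.5]], [[-26.2, 114.0, 81.5]], [[-29.7, 114.0, 81.5]], [[-33.3, 114.0, 81.5]], [[-36.8, 113.8, 81.5]], [[-40.4, 113.6, 81.5]], [[-43.9, 114.0, 81.5]]]
clip [[[-47.7, 141.4, 90.0]], [[-51.3, 141.2, 90.0]], [[-54.7, 141.6, 90.0]], [[-58.2, 141.8, 90.0]], [[-61.7, 141.8, 90.0]], [[-65.2, 141.9, 90.0]], [[-68.8, 141.2, 90.0]], [[-72.3, 140.5, 90.0]], [[-75.8, 140.7, 90.0]]]
clip scene [[-58.0, 144.3, 90.0]] [[-36.0, 113.6, 81.5]]
[[-717.4, -2684.9, -0.0]]
[[202 199 202 203 201 201 201 200 203 202 199 202 204 203 195 187]
 [197 195 199 200 198 196 195 193 197 199 196 197 201 201 197 192]
 [192 191 195 196 195 190 184 178 182 191 194 196 201 204 206 202]
 [191 195 196 197 194 181 163 148 154 175 193 201 206 211 214 213]
 [199 207 208 207 201 180 147 127 139 173 200 210 213 216 218 217]
 [207 214 215 214 207 185 148 128 144 178 206 215 217 218 218 218]
 [213 216 216 215 209 190 159 148 162 183 205 216 218 218 218 218]
 [216 217 217 216 209 191 172 174 183 188 201 213 218 218 219 218]
 [217 218 218 217 210 196 183 184 188 189 198 212 218 219 219 219]
 [218 218 218 218 215 206 194 187 189 193 202 213 218 219 219 219]
 [218 219 219 219 217 214 209 205 206 208 213 217 219 219 219 219]
 [219 219 219 219 219 218 217 216 216 217 217 218 219 218 219 218]
 [219 218 219 219 219 219 219 219 218 219 218 218 218 218 218 218]
 [218 218 218 219 219 219 218 219 218 218 218 218 218 218 218 218]]
```

```bash
cat > d.py <<'E'
import sys
from h import *
from plant import monitor
from scipy.spatial.transform import Rotation as Ro
# args: unit x y mm and TCP z mm  -> tool-axis shares
q=np.load("q.npy"); s=monitor.state(); w=s["orientation"]; R=Ro.from_quat([*w[1:],w[0]]).as_matrix()
t=u2w(q,np.array([float(a) for a in sys.argv[1:4]])/1e3)[0]
d=R.T@(t-s["tool_pos"]); uy=np.array([-np.sin(q[2]),np.cos(q[2]),0]); y=R.T@uy
print("t",round(s["clock"],2),"unit",np.round(1e3*w2u(q,s["tool_pos"]),1),"share",np.round(d*10,3),"roll",round(np.degrees(np.arctan2(-y[0],y[1]))/120,4),"tilt",np.round(R[:,2],3),"F",np.round(s["contact_force"],1),"w",round(94*float(s["gripper_width"]),1),"grip",s["finger_force"])
E
python3 -m pendant '{"xyz":[[-0.5,-0.42,0],[-1,-0.85,0],[-1,-0.85,0]],"roll":[-0.08,-0.156,-0.156]}' -0.23; python3 d.py -11 115 180
```

```text
clock: 0.48
tool_pos: [0.2531, 0.5119, 0.2052]
orientation: [0.001, -0.023, 1.0, -0.002]
contact_force: [-0.8, 0.9, -0.5]
gripper_width: 0.715
finger_force: 0.0
t 0.47 unit [[-301.   611.2  205.2]] share [-2.929 -4.944  0.275] roll -0.0028 tilt [ 0.001 -0.004 -1.   ] F [-0.8  0.9 -0.5] w 67.2 grip 0.0
```

```bash
for i in 1; do python3 -m pendant '{"xyz":[[-0.3,-0.5,0],[-0.6,-1,0]],"roll":[0,0]}'; done >/dev/null
python3 -m pendant '{"xyz":[[-0.3,-0.5,0],[-0.6,-1,0]],"roll":[0,0]}' >/dev/null
python3 -m pendant '{"xyz":[[-0.3,-0.5,0],[-0.6,-1,0]],"roll":[0,0]}' >/dev/null
python3 -m pendant '{"xyz":[[-0.3,-0.5,0],[-0.6,-1,0],[-0.6,-1,0]],"roll":[0,0,0]}' >/dev/null
python3 d.py -11 115 180
```

```text
t 1.6 unit [[-62.2 211.9 205.2]] share [-0.519 -0.964  0.255] roll -0.0039 tilt [ 0.001 -0.002 -1.   ] F [-0.4 -0.1 -0.6] w 36.4 grip 0.0
```

```bash
python3 -m pendant '{"xyz":[[-0.3,-0.5,0],[-0.52,-0.96,0.25],[-0.52,-0.96,0.25],[-0.52,-0.96,0.25]],"roll":[0,0,-0.004,-0.004]}' >/dev/null
python3 d.py -11 115 105
python3 - <<'E'
from h import *
ims=[]
q=np.load("q.npy")
for n in("top","scene"):
    im=viewer.capture(n); c=proj(n,u2w(q,[-.02,.12,.13]))[0].astype(int); cv2.imwrite(f"pics/{n}1.png",im)
    ims.append(cv2.resize(im[c[1]-40:c[1]+40,c[0]-40:c[0]+40],None,fx=5,fy=5,interpolation=cv2.INTER_CUBIC))
cv2.imwrite("pics/c4.png",np.hstack(ims))
E
```

```text
t 2.1 unit [[-12.9 123.  180.1]] share [-0.019 -0.082  0.751] roll 0.0052 tilt [-0.001  0.002 -1.   ] F [0.7 0.7 0.3] w 36.6 grip 0.0
```

View pics/c4.png

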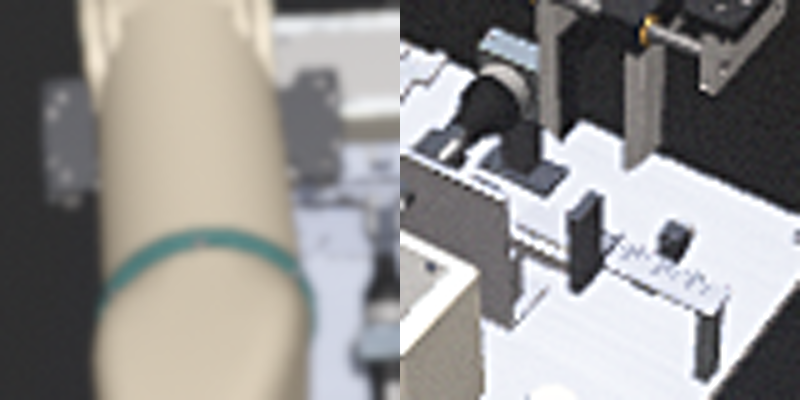

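The right half shows the fingers (545,130 and 640,165) straddling the tab's position (585,200) from above, about 75 mm over it; the clip is at (675,240). The top view is blocked by the arm.

```bash
python3 d.py -11 115 105
```

```text
t 2.2 unit [[-12.7 123.5 180.8]] share [-0.016 -0.086  0.758] roll 0.0059 tilt [ 0.     0.002 -1.   ] F [ 0.4 -0.4 -0. ] w 36.2 grip 0.0
```

```bash
python3 -m pendant '{"xyz":[[-0.02,-0.086,0],[-0.02,-0.086,0.3],[-0.02,-0.086,0.6],[-0.02,-0.086,0.6],[-0.02,-0.086,0.6]],"roll":[0.005,0.005,0.005,0.005,0.005]}'; python3 d.py -11 115 105
```

```text
clock: 2.82
tool_pos: [0.5702, 0.0288, 0.1215]
orientation: [0.001, -0.025, 1.0, 0.0]
contact_force: [0.9, 0.3, 0.9]
gripper_width: 0.386
finger_force: 0.0
t 2.83 unit [[ -9.5 112.2 121.5]] share [0.015 0.028 0.165] roll -0.0005 tilt [ 0.002  0.    -1.   ] F [0.9 0.3 0.9] w 36.3 grip 0.0
```

```bash
python3 -m pendant '{"xyz":[[0.01,0.025,0.08],[0.01,0.025,0.16],[0.01,0.025,0.16]],"roll":[0,0,0]}' >/dev/null; python3 d.py -11 115 105
python3 - <<'E'
from h import *
q=np.load("q.npy")
n="scene"; im=viewer.capture(n); c=proj(n,u2w(q,[-.02,.12,.13]))[0].astype(int); cv2.imwrite("pics/scene2.png",im)
cv2.imwrite("pics/c5.png",cv2.resize(im[c[1]-30:c[1]+30,c[0]-30:c[0]+30],None,fx=9,fy=9,interpolation=cv2.INTER_CUBIC))
E
```

```text
t 3.2 unit [[-11.9 114.6 103.9]] share [-0.009  0.004 -0.011] roll -0.0005 tilt [-0.001 -0.    -1.   ] F [-0.6 -0.8 -0.9] w 36.4 grip 0.0
```

View pics/c5.png

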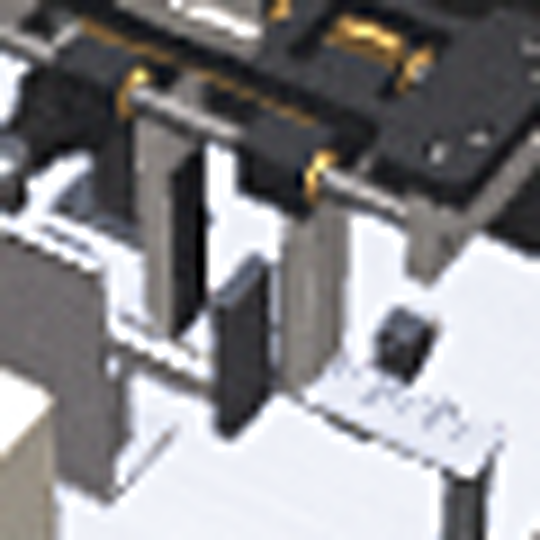

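The fingers (bottoms near (170,335) and (310,390)) straddle the tab (245,270–430); the index clip is at (405,340). Closing.

```bash
python3 -m pendant '{"xyz":[[0,0,0],[0,0,0],[0,0,0],[0,0,0]],"roll":[0,0,0,0]}' -1 >/dev/null; python3 d.py -11 142 105
```

```text
t 3.75 unit [[-11.2 115.7 104.6]] share [-0.002  0.263 -0.004] roll -0.0002 tilt [ 0.     0.001 -1.   ] F [0.4 3.6 0.3] w 7.9 grip 30.00004470348358
```

```bash
python3 -m pendant '{"xyz":[[0,0.1,0],[0,0.19,0],[0,0.27,0],[0,0.28,0],[0,0.28,0]],"roll":[0,0,0,0,0]}' >/dev/null; python3 d.py -11 142 105
python3 - <<'E'
from h import *
q=np.load("q.npy")
n="scene"; im=viewer.capture(n); c=proj(n,u2w(q,[-.04,.135,.08]))[0].astype(int); cv2.imwrite("pics/scene3.png",im);print(c)
cv2.imwrite("pics/c6.png",cv2.resize(im[c[1]-20:c[1]+20,c[0]-25:c[0]+25],None,fx=14,fy=14,interpolation=cv2.INTER_NEAREST))
E
```

```text
t 4.38 unit [[-11.2 136.3 104.6]] share [-0.002  0.057 -0.005] roll -0.0024 tilt [ 0.    -0.007 -1.   ] F [ -0.  -10.9   0.9] w 8.1 grip 30.038427114486694
[280 204]
```

View pics/c6.png

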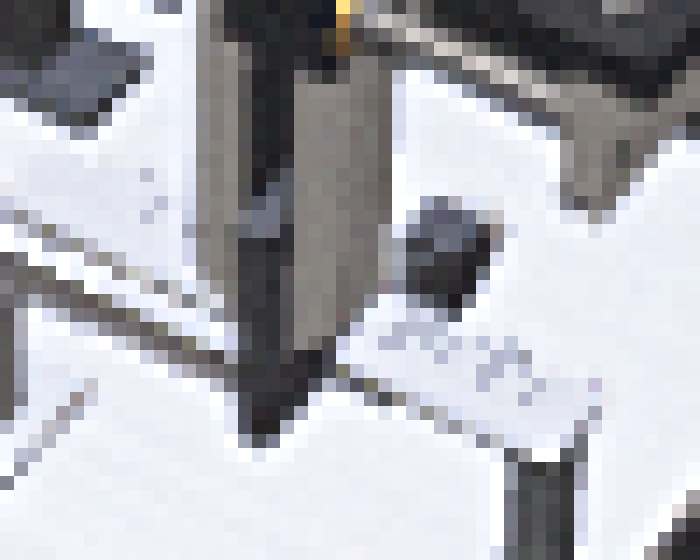

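The tab, held by the fingers (320,200), has moved toward the clip (445,250), but the arm lags under load by about 7 mm; pull further.

```bash
python3 -m pendant '{"xyz":[[0,0.04,0],[0,0.08,0],[0,0.08,0],[0,0.08,0]],"roll":[0,0,0,0]}' >/dev/null; python3 d.py -11 144.3 105
```

```text
t 4.92 unit [[-11.2 143.9 104.6]] share [-0.002  0.004 -0.004] roll -0.0026 tilt [ 0.    -0.007 -1.   ] F [  1.2 -11.    1.7] w 7.7 grip 30.04248082637787
```

```bash
python3 -m pendant '{"xyz":[[0,-0.04,0],[0,-0.06,0],[0,-0.06,0]],"roll":[0,0,0]}' >/dev/null; python3 d.py -11 144.3 105
python3 -m pendant '{"xyz":[[0,0,0],[0,0,0],[0,0,0],[0,0,0]],"roll":[0,0,0,0]}' -0.23 >/dev/null; python3 d.py -11 144.3 180
python3 -m pendant '{"xyz":[[0,0,-0.4],[0,0,-0.8],[0,0,-0.8]],"roll":[0,0,0]}' >/dev/null; python3 d.py 17 0 180
```

```text
t 5.3 unit [[-11.2 143.9 104.6]] share [-0.002  0.004 -0.004] roll -0.0006 tilt [ 0.    -0.001 -1.   ] F [ 0.2 -3.4  1.8] w 7.9 grip 30.00156730413437
t 5.8 unit [[-11.4 144.9 104.4]] share [-0.004 -0.005 -0.756] roll -0.0004 tilt [-0.  0. -1.] F [ 0.1 -0.2  0.1] w 36.2 grip 0.0
t 6.17 unit [[ -9.  144.8 187.4]] share [-0.262 -1.448  0.075] roll -0.0006 tilt [ 0.006  0.001 -1.   ] F [-0.   0.5 -0.7] w 36.2 grip 0.0
```

```bash
python3 -m pendant '{"xyz":[[0.3,0.5,0],[0.5,1,0],[0.5,1,0]],"roll":[0,0,0]}' >/dev/null
python3 -m pendant '{"xyz":[[0.3,0.5,0],[0.5,1,0],[0.5,1,0]],"roll":[0,0,0]}' >/dev/null; python3 d.py 17 0 180
python3 - <<'E'
from h import *
q=np.load("q.npy"); ims=[]
for n in("top","scene"):
    im=viewer.capture(n); cv2.imwrite(f"pics/{n}4.png",im); c=np.array([244,169]) if n=="top" else np.array([280,204])
    ims.append(cv2.resize(im[c[1]-22:c[1]+22,c[0]-22:c[0]+22],None,fx=9,fy=9,interpolation=cv2.INTER_NEAREST))
cv2.imwrite("pics/c7.png",np.hstack(ims))
t=cv2.imread("pics/top4.png").sum(2)//3; print(t[156:190,232:254])
E
```

```text
t 6.92 unit [[-113.1  348.5  183.7]] share [-1.281 -3.493  0.03 ] roll 0.0028 tilt [-0.002  0.001 -1.   ] F [ 0.6 -1.1 -0.1] w 36.3 grip 0.0
[[216 215 216 216 217 217 217 218 218 218 218 218 219 219 219 219 219 219
  219 219 219 218]
 [216 216 217 217 217 218 218 218 218 218 219 219 219 219 219 219 220 219
  220 219 219 219]
 [216 216 217 217 217 218 218 218 218 219 219 219 219 219 219 219 219 219
  219 219 219 219]
 [217 217 217 217 217 217 216 217 218 218 219 218 219 219 219 219 219 219
  219 219 219 219]
 [217 217 217 217 214 209 207 210 216 218 218 218 219 219 219 219 219 219
  219 219 219 219]
 [217 216 216 215 207 189 182 195 211 217 218 218 219 219 219 220 220 219
  219 219 219 219]
 [216 216 216 214 202 174 158 182 207 217 218 218 219 219 220 219 219 220
  220 220 220 220]
 [216 216 216 214 201 169 145 172 205 217 219 219 219 220 220 220 220 220
  220 220 220 219]
 [216 216 217 214 201 168 140 164 200 215 219 219 219 219 220 219 219 219
  219 219 219 218]
 [216 216 216 215 202 170 138 156 192 211 216 217 217 218 217 217 217 217
  217 216 214 212]
 [217 217 217 215 203 173 141
[... 1503 characters left out ...]
5 216 218 218 219 218 219 219
  218 218 218 218]
 [216 218 217 217 210 192 172 175 184 189 201 214 219 219 219 219 219 219
  219 219 218 218]
 [218 218 218 217 211 197 184 184 188 189 198 212 218 219 219 219 219 219
  219 219 218 218]
 [219 219 219 218 215 206 193 188 189 193 203 214 219 220 219 219 219 219
  219 218 218 218]
 [219 219 219 219 218 215 209 206 206 208 213 217 219 220 220 219 219 219
  219 218 218 218]
 [219 219 219 219 219 219 218 217 217 217 218 219 219 219 219 219 219 218
  218 218 218 218]
 [219 219 219 219 220 219 219 219 219 219 219 219 219 219 218 218 218 218
  218 218 218 217]
 [219 219 219 219 219 219 219 219 219 218 219 218 218 219 218 218 218 218
  218 218 218 217]]
```

View pics/c7.png

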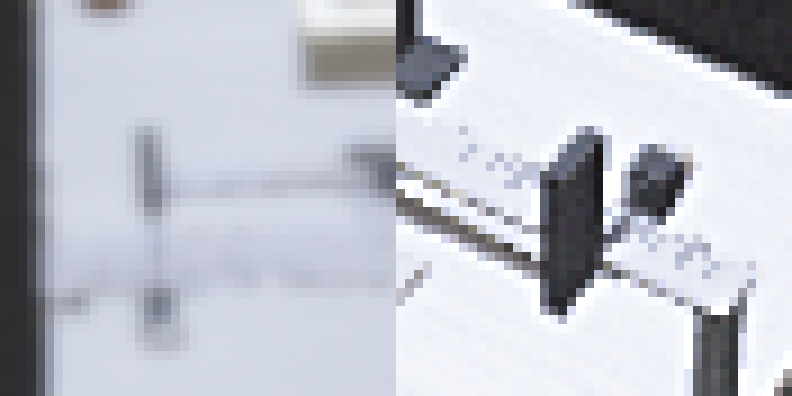

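```bash
python3 - <<'E'
from h import *
q=np.load("q.npy"); t=cv2.imread("pics/top4.png").astype(float).sum(2)
def y(r,z,c0,c1):
    v=t[r,c0:c1+1]; base=np.interp(np.arange(c0,c1+1),[c0,c1],[v[0],v[-1]]); w=np.clip(base-v,0,None); u=(w*np.arange(c0,c1+1)).sum()/w.sum(); return round(u,2),np.round(1e3*w2u(q,ray("top",(u,r),z))[0,:2],1)
for r in range(170,178): print(r,y(r,.0815,236,242))
for r in range(179,183): print(r,y(r,.088,235,243))
E
python3 d.py 17 0 180
```

```text
170 (np.float64(238.65), array([-17.8, 142. ]))
171 (np.float64(238.63), array([-21.4, 142.3]))
172 (np.float64(238.68), array([-24.9, 142.2]))
173 (np.float64(238.87), array([-28.5, 141.7]))
174 (np.float64(238.95), array([-32. , 141.6]))
175 (np.float64(238.9), array([-35.6, 141.8]))
176 (np.float64(238.79), array([-39.1, 142.4]))
177 (np.float64(238.65), array([-42.6, 143. ]))
179 (np.float64(239.19), array([-50.9, 141.2]))
180 (np.float64(239.1), array([-54.4, 141.6]))
181 (np.float64(239.08), array([-57.9, 141.8]))
182 (np.float64(239.09), array([-61.4, 141.9]))
t 7.03 unit [[-111.   343.7  183.8]] share [-1.283 -3.435  0.042] roll -0.0005 tilt [-0.001 -0.001 -1.   ] F [-0.4 -0.3  0.6] w 36.0 grip 0.0
```

```bash
python3 - <<'E'
from h import *
q=np.load("q.npy")
print("pred",proj("scene",u2w(q,[.022,0,.092])),proj("top",u2w(q,[.017,0,.101])))
print("obs scene (229.2,193)",1e3*w2u(q,ray("scene",(229.2,193),.092)))
a=cv2.imread("pics/top4.png").sum(2)//3; print(a[150:168,272:288])
E
python3 -m pendant '{"xyz":[[-0.2,-0.5,0],[-0.4,-1,0]],"roll":[0,0]}' 0.06 >/dev/null
python3 -m pendant '{"xyz":[[-0.2,-0.5,0],[-0.4,-1,0]],"roll":[0,0]}' >/dev/null
python3 -m pendant '{"xyz":[[-0.2,-0.5,0],[-0.4,-1,0],[-0.4,-1,0]],"roll":[0,0,0]}' >/dev/null
python3 d.py 17 1 180
```

```text
pred [[227.90417171 196.34597169]] [[279.06947144 157.23852602]]
obs scene (229.2,193) [[ 9.56565648 -5.02701137 92.        ]]
[[190 190 189 187 185 183 179 172 167 164 162 158 153 149 148 146]
 [142 143 144 143 142 141 139 137 135 135 134 132 131 130 130 129]
 [127 128 127 127 128 128 128 127 127 127 128 127 127 127 127 127]
 [125 125 125 126 126 126 126 126 125 126 125 126 126 127 127 127]
 [128 128 129 129 129 128 129 129 129 129 130 133 137 139 139 139]
 [149 152 154 154 151 148 151 156 157 156 157 164 170 172 173 173]
 [184 188 190 189 183 175 179 187 190 187 187 196 202 204 205 205]
 [208 210 210 209 201 186 188 198 201 198 197 207 214 216 217 217]
 [216 217 217 215 205 187 180 189 193 190 192 206 215 218 218 218]
 [217 217 217 216 207 186 165 160 163 165 182 204 215 217 218 217]
 [216 216 216 215 211 194 167 151 151 161 182 203 212 213 213 212]
 [211 212 211 209 206 196 181 171 166 171 185 195 198 197 197 195]
 [197 200 198 191 187 184 180 175 166 164 170 173 171 170 168 169]
 [178 182 180 175 172 173 175 174 169 167 167 168 169 169 168 167]
 [179 184 185 185 183 183 186 188 189 189 185 181 181 183 184 182]
 [182 184 186 187 183 181 187 193 197 194 185 175 171 173 176 176]
 [177 173 173 172 167 167 179 188 189 185 174 158 145 144 149 151]
 [151 146 144 143 141 146 164 175 175 170 161 144 129 131 140 146]]
t 7.9 unit [[  8.7  35.1 183.8]] share [-0.088 -0.34   0.04 ] roll -0.0064 tilt [ 0.    -0.005 -1.   ] F [-0.3  0.6 -0.8] w 49.8 grip 0.0
```

```bash
python3 - <<'E'
from h import *
q=np.load("q.npy")
for n in("top","scene"):
    im=cv2.imread(f"pics/{n}4.png").astype(np.float32).mean(2)
    for y in(40,-40):
        for z,xs in((122,np.arange(-20,12,2)),(118,np.arange(30,62,2)),(118,np.arange(100,130,2))):
            uv=proj(n,u2w(q,np.array([[x,y,z] for x in xs])/1e3)).astype(np.float32)
            v=cv2.remap(im,uv[:,0:1].copy(),uv[:,1:2].copy(),cv2.INTER_LINEAR).ravel(); print(n,y,z,xs[0],v.astype(int).tolist())
E
```

```text
top 40 122 -20 [139, 148, 155, 154, 150, 146, 152, 163, 181, 197, 206, 212, 215, 216, 217, 216]
top 40 118 30 [124, 125, 129, 138, 159, 186, 208, 229, 232, 231, 222, 214, 207, 205, 203, 203]
top 40 118 100 [207, 212, 218, 217, 213, 188, 157, 115, 82, 57, 50, 47, 47, 46, 46]
top -40 122 -20 [120, 129, 139, 148, 153, 153, 158, 165, 182, 195, 205, 211, 214, 216, 217, 217]
top -40 118 30 [127, 128, 132, 141, 161, 188, 210, 230, 233, 233, 225, 217, 209, 206, 204, 203]
top -40 118 100 [211, 218, 225, 223, 219, 195, 166, 126, 97, 77, 67, 62, 58, 54, 51]
scene 40 122 -20 [190, 196, 220, 227, 246, 250, 249, 248, 249, 240, 173, 73, 87, 101, 108, 112]
scene 40 118 30 [112, 110, 107, 109, 109, 104, 105, 154, 221, 255, 255, 239, 202, 185, 190, 194]
scene 40 118 100 [191, 203, 226, 250, 255, 255, 254, 242, 173, 142, 151, 155, 157, 159, 157]
scene -40 122 -20 [238, 239, 240, 241, 244, 241, 217, 183, 186, 211, 185, 127, 107, 104, 108, 111]
scene -40 118 30 [105, 86, 71, 68, 68, 68, 89, 139, 210, 246, 250, 227, 194, 185, 190, 190]
scene -40 118 100 [194, 208, 235, 250, 255, 255, 253, 227, 162, 149, 158, 159, 158, 160, 162]
```

```bash
python3 -m pendant '{"xyz":[[-0.09,-0.34,0],[-0.09,-0.34,0.04],[-0.09,-0.34,0.04],[-0.09,-0.34,0.04]],"roll":[0,0,0,0]}' >/dev/null; python3 d.py 17 1 130
python3 - <<'E'
from h import *
q=np.load("q.npy"); im=viewer.capture("scene"); cv2.imwrite("pics/scene5.png",im)
E
python3 d.py 17 1 130
```

```text
t 8.4 unit [[ 17.2  11.9 180.3]] share [ 0.001 -0.11   0.503] roll 0.0001 tilt [-0.001  0.001 -1.   ] F [ 1.  -0.7  0.7] w 49.7 grip 0.0
t 8.45 unit [[ 17.3  11.9 180.4]] share [ 0.003 -0.109  0.504] roll 0.0002 tilt [-0.     0.001 -1.   ] F [ 0.5 -0.1  0.9] w 50.1 grip 0.0
```

```bash
python3 -m pendant '{"xyz":[[0,-0.11,0],[0,-0.11,0.25],[0,-0.11,0.5],[0,-0.11,0.5]],"roll":[0,0,0,0]}' >/dev/null; python3 d.py 17 1 73
python3 - <<'E'
from h import *
im=viewer.capture("scene"); cv2.imwrite("pics/c8.png",cv2.resize(im[160:230,195:285],None,fx=8,fy=8,interpolation=cv2.INTER_CUBIC))
E
```

```text
t 8.95 unit [[ 16.   -0.8 129. ]] share [-0.012  0.018  0.56 ] roll -0.0007 tilt [-0.004  0.    -1.   ] F [-0.6  1.   0.8] w 49.9 grip 0.0
```

View pics/c8.png

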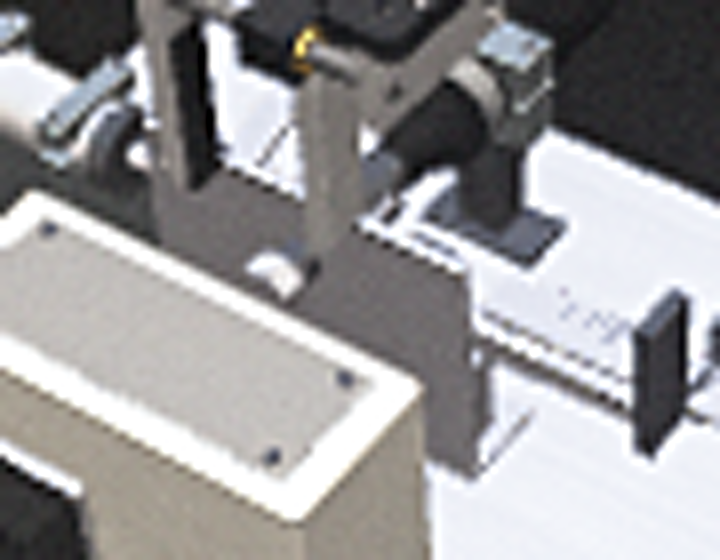

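The fingers (tips (195,190), (325,250)) are in the gap mouth on the rear side of the bracket, straddling the hex head at (275,272). Descending.

```bash
python3 -m pendant '{"xyz":[[0,0.015,0.15],[0,0.015,0.3],[0,0.015,0.3]],"roll":[0,0,0]}' >/dev/null; python3 d.py 17 1 73
```

```text
t 9.38 unit [[16.4  1.3 99. ]] share [-0.007 -0.003  0.26 ] roll -0.0004 tilt [-0.003  0.    -1.   ] F [ 0.1 -0.2 -0.4] w 49.7 grip 0.0
```

```bash
python3 -m pendant '{"xyz":[[0,0,0.13],[0,0,0.25],[0,0,0.25]],"roll":[0,0,0]}' >/dev/null; python3 d.py 17 1 73
python3 -m pendant '{"xyz":[[0,0,0],[0,0,0],[0,0,0],[0,0,0],[0,0,0],[0,0,0]],"roll":[0,0,0,0,0,0]}' -1 >/dev/null; python3 d.py 17 1 73
for i in 1 2 3 4; do python3 -m pendant '{"xyz":[[0,0,0],[0,0,0],[0,0,0],[0,0,0],[0,0,0],[0,0,0],[0,0,0],[0,0,0]],"roll":[0,0,0,0,0,0,0,0]}' >/dev/null; python3 d.py 17 1 73; done
```

```text
t 9.75 unit [[16.5  1.2 74.1]] share [-0.005 -0.002  0.011] roll -0.0005 tilt [-0.002  0.    -1.   ] F [ 0.3  0.8 -0.3] w 50.0 grip 0.0
t 10.5 unit [[17.8 -0.4 75.7]] share [0.008 0.014 0.027] roll -0.001 tilt [ 0.001 -0.002 -1.   ] F [ 0.4 -4.6  1.3] w 18.6 grip 29.99983615911333
t 11.5 unit [[17.8 -0.4 75.7]] share [0.008 0.014 0.027] roll -0.0009 tilt [ 0.001 -0.002 -1.   ] F [ 0.5 -6.4  2.2] w 18.6 grip 29.99984164838679
t 12.5 unit [[17.8 -0.4 75.7]] share [0.008 0.014 0.027] roll -0.0009 tilt [ 0.001 -0.002 -1.   ] F [ 1.1 -4.9  1.2] w 18.4 grip 29.99986963608535
t 13.5 unit [[17.8 -0.4 75.7]] share [0.008 0.014 0.027] roll -0.001 tilt [ 0.001 -0.002 -1.   ] F [ 0.3 -5.5  0.6] w 18.5 grip 29.99985562870279
t 14.5 unit [[17.8 -0.4 75.8]] share [0.008 0.014 0.028] roll -0.001 tilt [ 0.001 -0.002 -1.   ] F [ 0.7 -5.8  0.7] w 19.0 grip 29.999882492702454
```

```bash
python3 - <<'E'
from h import *
from plant import job
a=cv2.imread("pics/scene4.png").astype(int)[185:218,270:300]; b=viewer.capture("scene").astype(int)[185:218,270:300]
d=np.abs(a-b).max(); print("tab/clip diff",d, np.abs(a-b).mean())
if np.abs(a-b).mean()<6: print(job.sign_off())
E
```

```text
tab/clip diff 12 1.6754208754208755
the job is handed in; nothing more can be done
None
```

The job is handed in at about 14.5 s. By the camera the slide's pointer is within about 0.5 mm of the index point, with nothing touching the slide. The bolt head is gripped across its flats (about 18.6 mm) at 30 N, and steady arm and grip readings for 4 s indicate the bolt has stopped. I saw no contact with the other things on the bench.

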